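# Check the cement temperature in a sneaker cupsole

## Task

Check the temperature of the cement in the cupsole that lies open side up. Take the infrared thermometer (it is switched on and reads by itself) out of its cradle and hold it still for three seconds with its lens about 11 cm above the middle of the forefoot, pointing straight down at that spot (no more than about 25 degrees off), without touching the sole. Then put it back in its cradle the way it was, let go, and leave both soles and everything else on the bench where they lie.

Things in the scene. Friction and masses are not known exactly. Their poses are not given: they have to be found in the camera images.
- thermometer: Pistol-shaped infrared thermometer, grey and black, 0.24 kg. Flat barrel 111 mm long, 48 wide, 44 high, black round nose (38 mm across) in front; handle 26 x 34 x 98 mm under its rear, slanting back. Origin: on the barrel axis, 28 mm ahead of its rear face; grip here across the 48 mm. +x: line of sight, +z: top, +y: left. Starts seated in the cradle, nose 45 degrees down, top 161 mm up
- lens (a point): Centre of the front end of the thermometer's nose, where the lens looks out: 93 mm from the thermometer's origin along its +x. Same axes as the thermometer: +x is the line of sight.
- cradle: Aluminium cradle on a steel foot 145 x 92 mm, fixed to the bench. Two rails, sloping 45 degrees down to the nose, carry the barrel's underside; the handle hangs in the 34 mm gap between them and sticks out behind. A lip stops the nose; flared cheeks stand 4.5 mm off the barrel's front third. Open above and behind. Origin: on the bench under the seat. +x: level direction of the nose, +z up
- cradle_seat (a point): Where the thermometer's origin is when seated: 125 mm above the bench, over the cradle's origin. Axes as those of the seated thermometer: +x 45 degrees down along the barrel, +y its left.
- cupsole: White cupsole lying open side up: a shoe-shaped dish 294 mm long, 101 mm wide at the forefoot, 72 mm at the heel, rim 28 mm high, wall 6 mm, floor 8 mm above the bench, coated with dull tan cement. 0.32 kg, loose. Origin: middle of its length, on the bench. +x to the toe (pointing away from the robot, within 20 degrees), +z up.
- forefoot (a point): Middle of the forefoot on the cemented floor inside the open cupsole: the widest part, 70 mm behind the outer toe end, 77 mm from the cupsole's origin along its +x, 8 mm above the bench. Same axes as the cupsole.
- turned_sole: The other cupsole of the pair, the same size but lying tread up (closed, grooved side on top, 28 mm high). Not the one to check. Origin: middle of its length, on the bench; +x to the toe.
- awl: awl: turned wooden handle 75 x 28 mm and a 60 mm steel needle, lying on the bench. Leave it alone. Origin on the bench below its middle, +x along it
- bone_folder: cream bone folder, a flat bar 160 x 24 x 6 mm, lying on the bench. Leave it alone. Origin on the bench below its middle, +x along it
- sneaker: white low-top sneaker on its last, standing on its sole, 294 x 102 x 128 mm high, at the right. Leave it alone. Origin on the bench below its middle, +x along it
- cement_can: round cement can, 95 mm across and 102 mm high, at the back. Leave it alone. Origin on the bench below its middle
- cement_brush: flat brush with a wooden handle, 170 mm long, lying at the back. Leave it alone. Origin on the bench below its middle, +x along it
- shears: shears with blue handles, 250 mm long, lying at the left. Leave it alone. Origin on the bench below its middle, +x along it
Things that resemble listed ones, but are neither listed nor needed, are in the scene too. What is shaped like the cradle but blue or red is not meant.

How it is judged:
By the outcome, as a careful person would: the job done as asked, in the order asked, and still so for the second after the job is handed in, with the robot touching nothing.
It also fails if it takes over 61 s, if anything falls off the work surface, if the arm or the gripper's body presses on something with over 40 N, if the wrist force passes 120 N, or if a joint passes its speed limit or range.

## Robot

A 6-joint arm with a two-finger parallel gripper is mounted at the origin on the work surface. World frame = base frame: x ahead of the robot, y to its left, z up, the work surface at z = 0. Lengths are in m, angles in degrees, forces in N, time in s.
With the tool pointing down it reaches from about 0.325 to 0.775 m from the base axis. Payload 9.3 kg.
Tool frame: the origin (TCP) lies at the very end of the fingers, on their centre line; the grasp point (between the pads) lies 19 mm behind it; z points along the fingers, y is the line along which they close (so a half turn about z gives the same grasp; the last joint's range is limited). The gripper opens to 85 mm and grips with 20 to 120 N. Pads are 22 mm wide; open, the fingers measure 114 mm over their backs; the gripper's body (76 mm by 85 mm) begins 54 mm behind the grasp point. The pads swing forward as they close: fully open they stand 13 mm farther back than shut.
Start: joints at [65.111, 14.817, 1.232, 76.415, 0, 81.257], TCP at [0.153, 0.528, 0.231] pointing down, gripper open.
Joint ranges: [-174.27, 174.27], [-52.1, 104.24], [-59.71, 78.15], [-110.17, 111.67], [-87.03, 83.33], [-180, 180]. Speed limits (degrees/s): [127.2, 127.2, 159.86, 180, 180, 180].

## Interface

Orientations are given as a 3x3 rotation matrix whose columns are the frame's x, y, z axes.
In Python, from plant import get_obs, camera, camera_model, hand_in gives the robot as it stands.
- The arm moves only by the tool apply_moves, never from a script. Its argument "motion" is a list of rows, each an object of numbers: "tx", "ty", "tz": the shift along the tool's x, y, z normalised to -1 to 1, where 1 is 150 mm; "wx", "wy", "wz": the turn, a rotation vector about the tool's x, y, z normalised to -1 to 1, where 1 is 60 degrees; "gripper": the closure, from -1 (fully open) to 1 (shut). In form: [{"tx": .., "ty": .., "tz": .., "wx": .., "wy": .., "wz": .., "gripper": ..}, ...]. A call has 1 to 12 rows; each row shifts and turns the commanded pose from where the row before left it, along the tool's axes as they then stand; what a row does not reach is not made up. A row lasts 1/10 s, in which the tool goes at most 50 mm and 8.59 degrees, less where a joint would pass 70% of its speed; a pose out of reach is approached as far as the arm can. A call with a number of a shift or a turn outside -1 to 1 is refused whole. A call with a gripper value outside its range is refused whole. The fingers move at their own pace and stop on an object; the grip force is fixed at half the most. Time passes only in rows, so rows that do not move let the fingers close. It gives the time, the measured TCP pose, the force, the opening and the grip force at its end, in the units of the state.
- get_obs(): the state, without advancing time (a new reading comes with each control period).
- camera(name): name is "side" or "top" or "wrist"; returns (picture, depth): 400x640x3 uint8, red, green, blue; 400x640 float32, m along the optical axis (not along the pixel's ray), 0 where there is no reading.
- camera_model(name): a dict with "mtx" (3x3 intrinsics, pixels), "k1" (the pictures are not rectified: a ray, as slopes to the right and down, at radius r is drawn at 1 + k1 r^2 times it, then the intrinsics apply), "view" (4x4, takes a point from world to camera coordinates). Camera axes: x right, y down, z forward; pixel columns grow to the right and rows downward; lengths in m; the calibration is good to about 2 mm. A picture is of the moment at which its call begins: read the wrist's pose just before it. camera_model takes no time and is no camera call; for the wrist camera it gives the pose at the moment of the call.
- hand_in(): hands the job in; it is judged then, once.
The state is a dict: "time": time; "joints": joint angles; "joint_velocities": joint speeds; "effort": joint torques, N m; "position": TCP position; "tool_rot": TCP orientation; "force": force on the tool from outside, world axes, zero at the start; "moment": the same for the moment, N m; "opening": finger opening in m; "finger_force": force on a finger pad.
Only numpy, scipy, OpenCV 4.12 (cv2) and the standard library are available. Lean on these libraries where they do the work, as an engineer would, in place of code of your own. Each camera call takes 0.05 s, during which the arm holds its last target. There are 200 camera calls.

## Working session

There is one attempt and no reset: what is moved stays moved. The work goes in short steps, Python scripts to look and compute and a tool call to move; the robot and the scene stay as the last step left them, time stands still between calls to the robot, and variables do not carry over. Pictures are saved under pics/ and viewed, at most 10 in all, crops included, and the job is handed in when it is done.

Besides the shell and the picture viewer there is one more tool, called as name(argument=value, ...), one argument or row to a line, values as JSON. apply_moves: Moves the arm, as the interface text tells. Scaled input: -1 to 1 covers 150 mm each way for a shift and 60 degrees each way for a turn. Its arguments: {"type":"object","properties":{"motion":{"type":"array","items":{"type":"object","properties":{"tx":{"type":"number"},"ty":{"type":"number"},"tz":{"type":"number"},"wx":{"type":"number"},"wy":{"type":"number"},"wz":{"type":"number"},"gripper":{"type":"number"}}}}},"required":["motion"]}

```bash
mkdir -p pics; ls; cat > h.py <<'E'
import numpy as np, cv2
from plant import get_obs, camera, camera_model, hand_in
def world(m,d,u,v):
    M=np.array(m['mtx']); k=m['k1']; x=(u-M[0,2])/M[0,0]; y=(v-M[1,2])/M[1,1]
    a,b=x,y
    for _ in range(8):
        f=1+k*(a*a+b*b); a,b=x/f,y/f
    p=np.stack([a*d,b*d,d,np.ones_like(d)],-1)
    return (p@np.linalg.inv(np.array(m['view'])).T)[...,:3]
def cloud(n):
    m=camera_model(n); p,d=camera(n); d=d.astype(float)
    v,u=np.mgrid[:400,:640].astype(float)
    return p,d,world(m,d,u,v)
E
python3 - <<'E'
from h import *
for n in ['top','side']:
    p,d,W=cloud(n); np.savez(n,p=p,d=d,W=W); cv2.imwrite(f'pics/{n}0.png',p[...,::-1])
o=get_obs(); print(o['time'],o['position'],o['force'],o['opening']); print(camera_model('top')); print(camera_model('side')['view'])
E
```

```text
pics
0.1 [0.15282139 0.52809142 0.23073037] [ 0.2060455   0.45260208 -0.41373107] 0.08546556743427802
{'mtx': array([[417.28118371,   0.        , 321.85836039],
       [  0.        , 417.28118371, 196.93070734],
       [  0.        ,   0.        ,   1.        ]]), 'k1': -0.013513366145889194, 'view': array([[-0.02811825, -0.99958329,  0.00652717,  0.03843372],
       [-0.9925586 ,  0.02714552, -0.11870362,  0.50002458],
       [ 0.11847697, -0.00981633, -0.99290828,  1.2795189 ],
       [ 0.        ,  0.        ,  0.        ,  1.        ]])}
[[ 0.67060851 -0.74165925 -0.01502591 -0.28993251]
 [-0.51386778 -0.44984022 -0.73046812  0.31019671]
 [ 0.53499918  0.49757947 -0.68278148  1.01558223]
 [ 0.          0.          0.          1.        ]]
```

View pics/top0.png

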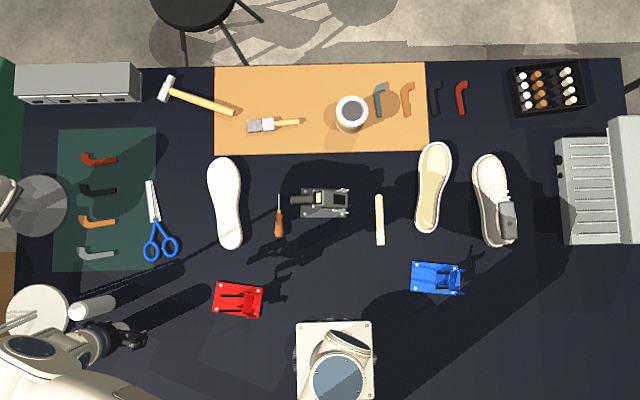

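View pics/side0.png

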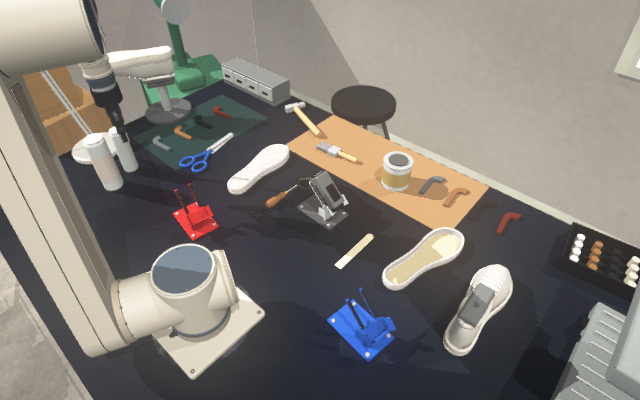

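The top view shows the seated thermometer at about (320,203), with the handle to the left and the nose to the right. The open sole is at (433,188), toe up. Next I'll measure both from the depth data.

```bash
python3 - <<'E'
from h import *
from scipy.optimize import least_squares
z=np.load('top.npz'); p,W=z['p'],z['W']
# open sole
R=W[135:242,408:460].reshape(-1,3); R=R[(R[:,2]>.005)&(R[:,2]<.045)]
r=cv2.minAreaRect(R[:,:2].astype(np.float32)); print('sole rect',r, 'n',len(R), 'floor/rim z',np.percentile(R[:,2],[5,30,50,95]))
b=cv2.boxPoints(r); print(b)
# local widths along the long axis
c=np.array(r[0]); e=[b[1]-b[0],b[2]-b[1]]; L=max(e,key=np.linalg.norm); L=L/np.linalg.norm(L); L*=np.sign(L[0]); N=np.array([-L[1],L[0]])
s=(R[:,:2]-c)@L; t=(R[:,:2]-c)@N
for a in np.arange(-.14,.15,.02):
    q=t[abs(s-a)<.006]; print(round(a,2),q.min().round(4),q.max().round(4))
print(c,L)
# thermometer
for n,(v0,v1,u0,u1) in dict(top=(180,225,285,355)).items():
    Q=W[v0:v1,u0:u1].reshape(-1,3); Q=Q[(Q[:,2]>.02)&(Q[:,2]<.2)]; print(n,len(Q),Q.min(0),Q.max(0))
rows=[]
for n in ['top','side']:
    z=np.load(n+'.npz'); a=z['p']; x=(a[180:225,280:360] if n=='top' else a[160:235,280:360])
    rows.append(cv2.resize(x,(800,int(x.shape[0]*10)),interpolation=cv2.INTER_CUBIC))
cv2.imwrite('pics/c1.png',cv2.resize(np.vstack(rows),(400,600))[...,::-1])
E
```

```text
sole rect ((0.525908350944519, -0.3356991410255432), (0.16617032885551453, 0.34692874550819397), 86.90948486328125) n 2654 floor/rim z [0.00551015 0.00861082 0.01068961 0.03062704]
[[ 0.34821686 -0.40931138]
 [ 0.694641   -0.42801556]
 [ 0.7035998  -0.2620869 ]
 [ 0.3571757  -0.24338272]]
-0.14 -0.0417 0.0791
-0.12 -0.0453 0.0761
-0.1 -0.0771 0.0792
-0.08 -0.0805 0.0827
-0.06 -0.0809 0.0734
-0.04 -0.0684 0.0827
-0.02 -0.0748 0.0797
0.0 -0.0779 0.0803
0.02 -0.0783 0.0763
0.04 -0.0782 0.0762
0.06 -0.0757 0.0697
0.08 -0.0823 0.083
0.1 -0.0831 0.0769
0.12 -0.0536 0.083
0.14 -0.0667 0.0831
[ 0.52590835 -0.33569914] [ 0.9985456 -0.0539136]
top 980 [ 0.44693308 -0.05715778  0.04484812] [0.52032113 0.12763255 0.16359361]
```

View pics/c1.png

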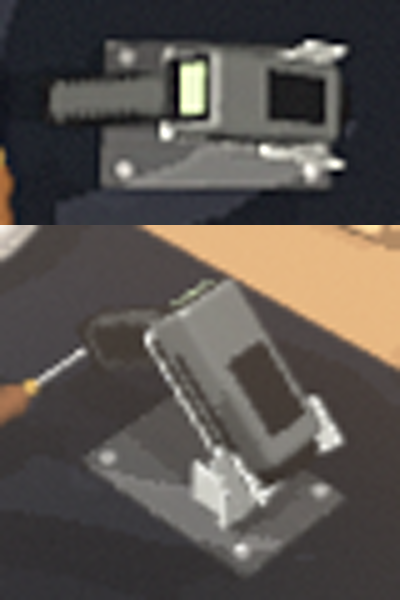

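The crop shows the barrel's sloping top, with the display at the rear-left. The nose is held between the cheeks at the right, and the axis is almost parallel to -y. Next I'll fit both objects more precisely.

```bash
python3 - <<'E'
from h import *
for nm,(v0,v1,u0,u1) in dict(top=(130,245,405,462),side=(220,298,375,472)).items():
    z=np.load(nm+'.npz'); p,W=z['p'],z['W']
    m=np.zeros((400,640),np.uint8); m[v0:v1,u0:u1]=(p[v0:v1,u0:u1].min(2)>75)
    if nm=='side': m&=(W[...,2]<.05).astype(np.uint8)
    n,l,st,_=cv2.connectedComponentsWithStats(m); i=1+st[1:,4].argmax(); print(nm,st[i])
    R=W[(l==i)]; R=R[(R[:,2]>.018)&(R[:,2]<.04)]  # rim
    r=cv2.minAreaRect(R[:,:2].astype(np.float32)); print(r)
    b=cv2.boxPoints(r); c=np.array(r[0]); e=[b[1]-b[0],b[2]-b[1]]; L=max(e,key=np.linalg.norm); L=L/np.linalg.norm(L); L*=np.sign(L[0]); N=np.array([-L[1],L[0]])
    s=(R[:,:2]-c)@L; t=(R[:,:2]-c)@N
    print('s',s.min(),s.max(),'c',c,'L',L)
    for a in np.arange(-.13,.14,.02):
        q=t[abs(s-a)<.006]; print(round(a,2),len(q),q.min().round(4),q.max().round(4))
# thermometer top plane
for nm,(v0,v1,u0,u1) in dict(top=(185,212,312,348),side=(165,225,305,350)).items():
    z=np.load(nm+'.npz'); W=z['W'][v0:v1,u0:u1].reshape(-1,3); p=z['p'][v0:v1,u0:u1].reshape(-1,3)
    R=W[(W[:,2]>.075)&(W[:,2]<.17)]; rng=np.random.default_rng(0); best=None
    for _ in range(800):
        a=R[rng.choice(len(R),3,False)]; nn=np.cross(a[1]-a[0],a[2]-a[0]); nl=np.linalg.norm(nn)
        if nl<1e-5: continue
        nn/=nl
        if abs(abs(nn[2])-.707)>.12: continue
        k=abs((R-a[0])@nn)<.003
        if best is None or k.sum()>best.sum(): best=k
    P=R[best]; c=P.mean(0); nn=np.linalg.svd(P-c)[2][2]; nn*=np.sign(nn[2])
    print(nm,len(P),'n',nn,'c',c,'heading of n xy',np.degrees(np.arctan2(nn[1],nn[0])))
    # in-plane coordinates
    y=np.cross([0,0,1],nn); y/=np.linalg.norm(y); x=np.cross(y,nn)
    y=np.cross(nn,x)
    print('x',x,'y',y)
    s=(P-c)@x; t=(P-c)@y
    print('s',np.percentile(s,[0,1,50,99,100]),'t',np.percentile(t,[0,1,50,99,100]), 'yc',[(round(a,3),np.round(np.percentile(t[abs(s-a)<.007],[2,98]),4).tolist()) for a in np.arange(-.05,.051,.02) if (abs(s-a)<.007).sum()>5])
    np.savez('th_'+nm,c=c,x=x,y=y,n=nn)
E
```

```text
top [ 405  130   47  104 2847]
((0.5258667469024658, -0.3277413845062256), (0.0999847799539566, 0.28840091824531555), 82.57099914550781)
s -0.14420059580274192 0.1442003835881052 c [ 0.52586675 -0.32774138] L [ 0.9916059  -0.12929747]
-0.13 27 -0.0146 0.0442
-0.11 22 -0.0195 0.0496
-0.09 15 -0.0177 0.0492
-0.07 22 -0.0216 0.0481
-0.05 18 -0.0203 0.046
-0.03 17 -0.023 0.0441
-0.01 18 -0.0294 0.0433
0.01 19 -0.0343 0.0451
0.03 21 -0.0413 0.0467
0.05 16 -0.0466 0.0486
0.07 18 -0.0494 0.0497
0.09 18 -0.0479 0.049
0.11 22 -0.0466 0.0441
0.13 23 -0.0397 0.0342
side [ 381  220   86   71 3023]
((0.5240477919578552, -0.3299434185028076), (0.1006200760602951, 0.2913076877593994), 81.8912124633789)
s -0.14565383521014355 0.14565384063269496 c [ 0.52404779 -0.32994342] L [ 0.99000204 -0.14105307]
-0.13 35 -0.0178 0.0402
-0.11 26 -0.0235 0.0468
-0.09 27 -0.0235 0.0483
-0.07 25 -0.0225 0.0456
-0.05 19 -0.0209 0.0452
-0.03 26 -0.024 0.0416
-0.01 28 -0.0281 0.043
0.01 30 -0.0359 0.0444
0.03 26 -0.0425 0.0473
0.05 24 -0.0487 0.0484
0.07 23 -0.0503 0.0487
0.09 18 -0.0496 0.0493
0.11 21 -0.0461 0.0447

[... 497 characters left out ...]
t64(0.01), [-0.0196, 0.0218]), (np.float64(0.03), [-0.0213, 0.0205]), (np.float64(0.05), [-0.021, 0.0195])]
side 410 n [-0.03627519 -0.70710405  0.70617843] c [ 0.48157205 -0.01572455  0.12143049] heading of n xy -92.93675969023656
x [-0.03618012 -0.705251   -0.70803392] y [ 0.99868669 -0.05123369  0.        ]
s [-0.05639165 -0.05376901 -0.00086501  0.0588048   0.06390147] t [-2.26153547e-02 -2.16141482e-02  7.57137892e-06  2.26259767e-02
  2.34929861e-02] yc [(np.float64(-0.05), [-0.0198, 0.0183]), (np.float64(-0.03), [-0.0204, 0.022]), (np.float64(-0.01), [-0.0219, 0.0206]), (np.float64(0.01), [-0.0204, 0.0225]), (np.float64(0.03), [-0.0211, 0.0217]), (np.float64(0.05), [-0.0204, 0.0207])]
```

```bash
cat >> h.py <<'E'
from scipy.spatial.transform import Rotation as Ro
def plan(P,R,N=(1,1)):
    o=get_obs(); p=np.array(o['position']); R0=np.array(o['tool_rot'])
    t=R0.T@(np.array(P)-p)/.15; w=Ro.from_matrix(R0.T@R).as_rotvec(degrees=True)/60
    print('shift total',t.round(4),'rows>=',np.ceil(np.linalg.norm(t)/.333),'| turn total',w.round(4),'rows>=',np.ceil(np.linalg.norm(w)/.143))
    return t,w
def st():
    o=get_obs(); print(round(o['time'],2),'p',np.round(o['position'],4),'F',np.round(o['force'],1),'op',round(o['opening'],4),'ff',o['finger_force'],'j',np.round(o['joints'],1)); print(np.round(o['tool_rot'],3).tolist())
def Rg(yaw,s=1): # vertical tool, y axis heading yaw deg
    y=np.array([np.cos(np.radians(yaw)),np.sin(np.radians(yaw)),0]); z=np.array([0,0,-1.]); return np.c_[np.cross(y,z),y,z]
E
python3 - <<'E'
from h import *
st(); plan([.484,.0193,.23],Rg(-2)); plan([.484,.0193,.23],Rg(178))
E
```

```text
0.1 p [0.1528 0.5281 0.2307] F [ 0.2  0.5 -0.4] op 0.0855 ff 0.0 j [65.1 14.8  1.2 76.4  0.  81.3]
[[-0.961, 0.278, -0.001], [0.278, 0.961, -0.001], [0.0, -0.001, -1.0]]
shift total [-3.064  -2.6442  0.0073] rows>= 13.0 | turn total [-1.1000e-03  6.0000e-04  1.2642e+00] rows>= 9.0
shift total [-3.064  -2.6442  0.0073] rows>= 13.0 | turn total [-6.0000e-04 -1.2000e-03 -1.7358e+00] rows>= 13.0
```

apply_moves(
  motion=[
    {"tx": -0.153,"ty": -0.132,"gripper": -1},
    {"tx": -0.153,"ty": -0.132,"gripper": -1},
    {"tx": -0.153,"ty": -0.132,"gripper": -1},
    {"tx": -0.153,"ty": -0.132,"gripper": -1},
    {"tx": -0.153,"ty": -0.132,"gripper": -1},
    {"tx": -0.153,"ty": -0.132,"gripper": -1},
    {"tx": -0.153,"ty": -0.132,"gripper": -1},
    {"tx": -0.153,"ty": -0.132,"gripper": -1},
    {"tx": -0.153,"ty": -0.132,"gripper": -1},
    {"tx": -0.153,"ty": -0.132,"gripper": -1},
    {"tx": -0.153,"ty": -0.132,"gripper": -1},
    {"tx": -0.153,"ty": -0.132,"gripper": -1},
  ],
)

```text
validation failed for argument at $.mo...
```

apply_moves(
  motion=[
    {"tx": -0.153,"ty": -0.132,"gripper": -1},
    {"tx": -0.153,"ty": -0.132,"gripper": -1},
    {"tx": -0.153,"ty": -0.132,"gripper": -1},
    {"tx": -0.153,"ty": -0.132,"gripper": -1},
    {"tx": -0.153,"ty": -0.132,"gripper": -1},
    {"wz": -0.124,"gripper": -1},
    {"wz": -0.124,"gripper": -1},
    {"wz": -0.124,"gripper": -1},
    {"wz": -0.124,"gripper": -1},
    {"wz": -0.124,"gripper": -1},
    {"wz": -0.124,"gripper": -1},
    {"wz": -0.124,"gripper": -1},
  ],
)

```text
validation failed for argument at $.mo...
```

apply_moves(
  motion=[
    {"wz": -0.124,"gripper": -1},
    {"wz": -0.124,"gripper": -1},
    {"wz": -0.124,"gripper": -1},
    {"wz": -0.124,"gripper": -1},
    {"wz": -0.124,"gripper": -1},
    {"wz": -0.124,"gripper": -1},
    {"wz": -0.124,"gripper": -1},
    {"gripper": -1},
  ],
)

```text
validation failed for argument at $.mo...
```

```bash
python3 - <<'E'
from h import *
st(); plan([.484,.0193,.23],Rg(178))
p,d,W=cloud('wrist'); np.savez('wr',p=p,d=d,W=W); cv2.imwrite('pics/w1.png',p[...,::-1])
E
```

```text
0.1 p [0.1528 0.5281 0.2307] F [ 0.2  0.5 -0.4] op 0.0855 ff 0.0 j [65.1 14.8  1.2 76.4  0.  81.3]
[[-0.961, 0.278, -0.001], [0.278, 0.961, -0.001], [0.0, -0.001, -1.0]]
shift total [-3.064  -2.6442  0.0073] rows>= 13.0 | turn total [-6.0000e-04 -1.2000e-03 -1.7358e+00] rows>= 13.0
```

View pics/w1.png

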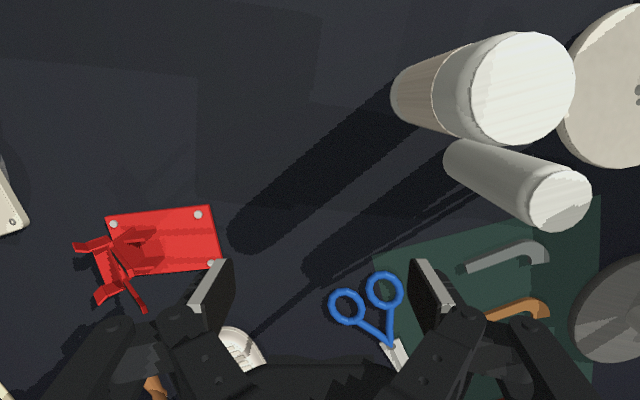

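The moves were refused, and the picture confirms the arm is still at its start: red cradle at about (165,240), shears at (365,300). I'll try again with every field filled in.

apply_moves(
  motion=[
    {"tx": -0.153,"ty": -0.132,"tz": 0.0,"wx": 0.0,"wy": 0.0,"wz": 0.0,"gripper": -1.0},
  ],
)

```text
time: 0.25
position: [0.1687, 0.5041, 0.2304]
tool_rot: [[-0.961, 0.276, -0.001], [0.276, 0.961, -0.0], [0.001, -0.001, -1.0]]
force: [0.5, 0.0, -0.1]
opening: 0.0854
finger_force: 0.0
```

apply_moves(
  motion=[
    {"tx": -0.153,"ty": -0.132,"tz": 0,"wx": 0,"wy": 0,"wz": 0,"gripper": -1},
    {"tx": -0.153,"ty": -0.132,"tz": 0,"wx": 0,"wy": 0,"wz": 0,"gripper": -1},
    {"tx": -0.153,"ty": -0.132,"tz": 0,"wx": 0,"wy": 0,"wz": 0,"gripper": -1},
    {"tx": -0.153,"ty": -0.132,"tz": 0,"wx": 0,"wy": 0,"wz": 0,"gripper": -1},
    {"tx": -0.153,"ty": -0.132,"tz": 0,"wx": 0,"wy": 0,"wz": 0,"gripper": -1},
    {"tx": -0.153,"ty": -0.132,"tz": 0,"wx": 0,"wy": 0,"wz": 0,"gripper": -1},
    {"tx": -0.153,"ty": -0.132,"tz": 0,"wx": 0,"wy": 0,"wz": 0,"gripper": -1},
    {"tx": -0.153,"ty": -0.132,"tz": 0,"wx": 0,"wy": 0,"wz": 0,"gripper": -1},
    {"tx": -0.153,"ty": -0.132,"tz": 0,"wx": 0,"wy": 0,"wz": 0,"gripper": -1},
    {"tx": -0.153,"ty": -0.132,"tz": 0,"wx": 0,"wy": 0,"wz": 0,"gripper": -1},
    {"tx": -0.153,"ty": -0.132,"tz": 0,"wx": 0,"wy": 0,"wz": 0,"gripper": -1},
    {"tx": -0.153,"ty": -0.132,"tz": 0,"wx": 0,"wy": 0,"wz": 0,"gripper": -1},
  ],
)

```text
time: 1.45
position: [0.3683, 0.1969, 0.2312]
tool_rot: [[-0.961, 0.278, -0.0], [0.278, 0.961, 0.0], [0.0, -0.0, -1.0]]
force: [0.4, 0.1, -0.9]
opening: 0.0853
finger_force: 0.0
```

apply_moves(
  motion=[
    {"tx": -0.153,"ty": -0.132,"tz": 0,"wx": 0,"wy": 0,"wz": 0,"gripper": -1},
    {"tx": -0.153,"ty": -0.132,"tz": 0,"wx": 0,"wy": 0,"wz": 0,"gripper": -1},
    {"tx": -0.153,"ty": -0.132,"tz": 0,"wx": 0,"wy": 0,"wz": 0,"gripper": -1},
    {"tx": -0.153,"ty": -0.132,"tz": 0,"wx": 0,"wy": 0,"wz": 0,"gripper": -1},
    {"tx": 0,"ty": 0,"tz": 0,"wx": 0,"wy": 0,"wz": -0.124,"gripper": -1},
    {"tx": 0,"ty": 0,"tz": 0,"wx": 0,"wy": 0,"wz": -0.124,"gripper": -1},
    {"tx": 0,"ty": 0,"tz": 0,"wx": 0,"wy": 0,"wz": -0.124,"gripper": -1},
    {"tx": 0,"ty": 0,"tz": 0,"wx": 0,"wy": 0,"wz": -0.124,"gripper": -1},
    {"tx": 0,"ty": 0,"tz": 0,"wx": 0,"wy": 0,"wz": -0.124,"gripper": -1},
    {"tx": 0,"ty": 0,"tz": 0,"wx": 0,"wy": 0,"wz": -0.124,"gripper": -1},
    {"tx": 0,"ty": 0,"tz": 0,"wx": 0,"wy": 0,"wz": -0.124,"gripper": -1},
    {"tx": 0,"ty": 0,"tz": 0,"wx": 0,"wy": 0,"wz": -0.124,"gripper": -1},
  ],
)

```text
time: 2.65
position: [0.434, 0.0965, 0.2311]
tool_rot: [[-0.723, -0.691, -0.0], [-0.691, 0.723, -0.0], [0.0, 0.0, -1.0]]
force: [-0.5, 1.2, 0.3]
opening: 0.0851
finger_force: 0.0
```

apply_moves(
  motion=[
    {"tx": 0,"ty": 0,"tz": 0,"wx": 0,"wy": 0,"wz": -0.124,"gripper": -1},
    {"tx": 0,"ty": 0,"tz": 0,"wx": 0,"wy": 0,"wz": -0.124,"gripper": -1},
    {"tx": 0,"ty": 0,"tz": 0,"wx": 0,"wy": 0,"wz": -0.124,"gripper": -1},
    {"tx": 0,"ty": 0,"tz": 0,"wx": 0,"wy": 0,"wz": -0.124,"gripper": -1},
    {"tx": 0,"ty": 0,"tz": 0,"wx": 0,"wy": 0,"wz": -0.124,"gripper": -1},
    {"tx": 0,"ty": 0,"tz": 0,"wx": 0,"wy": 0,"wz": -0.124,"gripper": -1},
    {"tx": 0,"ty": 0,"tz": 0,"wx": 0,"wy": 0,"wz": 0,"gripper": -1},
  ],
)

```text
time: 3.35
position: [0.434, 0.0965, 0.2311]
tool_rot: [[-0.033, -0.999, -0.0], [-0.999, 0.033, -0.0], [0.0, 0.0, -1.0]]
force: [0.2, 0.5, -0.4]
opening: 0.0853
finger_force: 0.0
```

```bash
python3 - <<'E'
from h import *
st(); plan([.484,.0193,.23],Rg(178))
p,d,W=cloud('wrist'); np.savez('wr',p=p,d=d,W=W); cv2.imwrite('pics/w2.png',p[...,::-1])
E
```

```text
3.35 p [0.434  0.0965 0.2311] F [ 0.2  0.5 -0.4] op 0.0853 ff 0.0 j [  1.7   4.5 -11.7  73.8   0.  -86.4]
[[-0.033, -0.999, -0.0], [-0.999, 0.033, -0.0], [0.0, 0.0, -1.0]]
shift total [ 0.5034 -0.3501  0.0073] rows>= 2.0 | turn total [ 0.0004 -0.      0.0021] rows>= 1.0
```

View pics/w2.png

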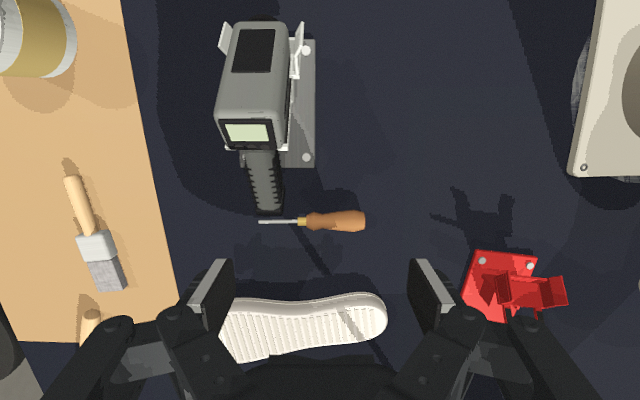

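The wrist view shows the thermometer top at about (255,70), the display at (248,132) and the handle below it. The fingers are still about 9 cm short. Next I'll refine the pose from this closer depth image.

```bash
python3 - <<'E'
from h import *
z=np.load('wr.npz'); W=z['W']
v0,v1,u0,u1=24,112,222,284
R=W[v0:v1,u0:u1].reshape(-1,3); R=R[(R[:,2]>.06)&(R[:,2]<.18)]
best=None; rng=np.random.default_rng(0)
A=W[15:155,205:300].reshape(-1,3)
for _ in range(500):
    a=R[rng.choice(len(R),3,False)]; n=np.cross(a[1]-a[0],a[2]-a[0]); n/=np.linalg.norm(n)+1e-12
    k=abs((R-a[0])@n)<.002
    if best is None or k.sum()>best.sum(): best=k
P=R[best]; c=P.mean(0); n=np.linalg.svd(P-c)[2][2]; n*=np.sign(n[2])
print(best.sum(),len(R),'n',n,'rms',((P-c)@n).std(),'head',np.degrees(np.arctan2(n[1],n[0])),'elev',np.degrees(np.arcsin(n[2])))
for h in (np.degrees(np.arctan2(n[1],n[0])),-92):
    h=np.radians(h); x=np.array([np.cos(h),np.sin(h),-1])/2**.5; y=np.array([-np.sin(h),np.cos(h),0]); nn=np.cross(x,y)
    Q=A[(abs((A-c)@nn)<.004)&(A[:,2]>.05)]; s=(Q-c)@x; t=(Q-c)@y
    print('s',np.percentile(s,[.5,2,98,99.5]).round(4))
    for a in np.arange(-.04,.05,.01):
        q=t[abs(s-a)<.005]; print(round(a,2),np.percentile(q,[1,99]).round(4),q.mean().round(4),end=' ')
    s0=(c[2]-.022*nn[2]-.125)/-x[2]*-1
    O=c-.022*nn; s0=(O[2]-.125)/.7071; O=O+s0*x; print('\nO',O,'s0',s0)
E
```

```text
4691 5337 n [-0.044861   -0.69864594  0.71405976] rms 0.0008434457790362615 head -93.67399570143061 elev 45.56619563301877
s [-0.0479 -0.0461  0.0619  0.0674]
-0.04 [-0.0211  0.0225] 0.0002 -0.03 [-0.0215  0.0224] -0.0 -0.02 [-0.0213  0.0227] -0.0003 -0.01 [-0.021   0.0226] 0.0003 0.0 [-0.021  0.023] 0.0001 0.01 [-0.021   0.0232] 0.0003 0.02 [-0.0206  0.0234] 0.0004 0.03 [-0.0203  0.0234] 0.0008 0.04 [-0.0201  0.024 ] 0.0011 
O [0.4837688  0.02028043 0.12500015] s0 -0.021528947997322363
s [-0.0478 -0.0461  0.062   0.0674]
-0.04 [-0.0198  0.0235] 0.0013 -0.03 [-0.0206  0.0231] 0.001 -0.02 [-0.0206  0.0231] 0.0003 -0.01 [-0.0206  0.0228] 0.0006 0.0 [-0.0207  0.023 ] 0.0002 0.01 [-0.0208  0.0231] 0.0003 0.02 [-0.0207  0.0231] -0.0001 0.03 [-0.0208  0.0229] 0.0004 0.04 [-0.0208  0.0233] 0.0006 
O [0.48287066 0.02032493 0.12500015] s0 -0.021528947997322363
```

```bash
python3 - <<'E'
from h import *
plan([.484,.0200,.104],Rg(177.5))
E
```

```text
shift total [ 0.497  -0.3525  0.8476] rows>= 4.0 | turn total [ 0.0003 -0.      0.006 ] rows>= 1.0
```

apply_moves(
  motion=[
    {"tx": 0.1,"ty": -0.07,"tz": 0,"wx": 0,"wy": 0,"wz": 0.006,"gripper": -1},
    {"tx": 0.1,"ty": -0.07,"tz": 0,"wx": 0,"wy": 0,"wz": 0,"gripper": -1},
    {"tx": 0.1,"ty": -0.07,"tz": 0,"wx": 0,"wy": 0,"wz": 0,"gripper": -1},
    {"tx": 0.1,"ty": -0.07,"tz": 0,"wx": 0,"wy": 0,"wz": 0,"gripper": -1},
    {"tx": 0.097,"ty": -0.073,"tz": 0,"wx": 0,"wy": 0,"wz": 0,"gripper": -1},
    {"tx": 0,"ty": 0,"tz": 0.1,"wx": 0,"wy": 0,"wz": 0,"gripper": -1},
    {"tx": 0,"ty": 0,"tz": 0.13,"wx": 0,"wy": 0,"wz": 0,"gripper": -1},
    {"tx": 0,"ty": 0,"tz": 0.13,"wx": 0,"wy": 0,"wz": 0,"gripper": -1},
    {"tx": 0,"ty": 0,"tz": 0.13,"wx": 0,"wy": 0,"wz": 0,"gripper": -1},
    {"tx": 0,"ty": 0,"tz": 0.1,"wx": 0,"wy": 0,"wz": 0,"gripper": -1},
    {"tx": 0,"ty": 0,"tz": 0.01,"wx": 0,"wy": 0,"wz": 0,"gripper": -1},
  ],
)

```text
time: 4.5
position: [0.4832, 0.0198, 0.1396]
tool_rot: [[-0.043, -0.999, -0.003], [-0.999, 0.043, 0.0], [-0.0, 0.003, -1.0]]
force: [-0.0, 0.4, 0.3]
opening: 0.0858
finger_force: 0.0
```

apply_moves(
  motion=[
    {"tx": 0,"ty": 0,"tz": 0.1,"wx": 0,"wy": 0,"wz": 0,"gripper": -1},
    {"tx": 0,"ty": 0,"tz": 0.1,"wx": 0,"wy": 0,"wz": 0,"gripper": -1},
    {"tx": 0,"ty": 0,"tz": 0.047,"wx": 0,"wy": 0,"wz": 0,"gripper": -1},
    {"tx": 0,"ty": 0,"tz": 0,"wx": 0,"wy": 0,"wz": 0,"gripper": -1},
  ],
)

```text
time: 4.9
position: [0.4839, 0.0198, 0.104]
tool_rot: [[-0.042, -0.999, -0.001], [-0.999, 0.042, 0.0], [-0.0, 0.001, -1.0]]
force: [0.3, -1.0, -0.2]
opening: 0.0852
finger_force: 0.0
```

```bash
python3 - <<'E'
from h import *
st(); plan([.484,.0200,.104],Rg(177.5))
a,_=camera('wrist'); b,_=camera('side')
c=cv2.resize(b[130:250,260:390],(520,480)); a=cv2.resize(a,(520,325)); 
cv2.imwrite('pics/g1.png',cv2.resize(np.vstack([a[:120*2],c]),(433,600))[...,::-1])
E
```

```text
4.9 p [0.4839 0.0198 0.104 ] F [ 0.3 -1.  -0.2] op 0.0852 ff 0.0 j [ -7.6  12.8 -20.9  56.3  -0.  -95.2]
[[-0.042, -0.999, -0.001], [-0.999, 0.042, 0.0], [-0.0, 0.001, -1.0]]
shift total [-0.001  -0.0004  0.0001] rows>= 1.0 | turn total [0.0009 0.0001 0.0018] rows>= 1.0
```

View pics/g1.png

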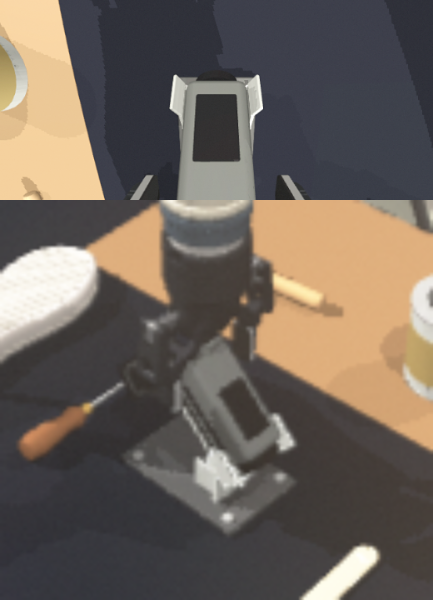

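The barrel is centred between the open fingers and stays seated between the cheeks (wrist view, top). There's no contact force, so I'll close the fingers.

apply_moves(
  motion=[
    {"tx": 0,"ty": 0,"tz": 0,"wx": 0,"wy": 0,"wz": 0,"gripper": -0.3},
    {"tx": 0,"ty": 0,"tz": 0,"wx": 0,"wy": 0,"wz": 0,"gripper": -0.1},
    {"tx": 0,"ty": 0,"tz": 0,"wx": 0,"wy": 0,"wz": 0,"gripper": 0.1},
    {"tx": 0,"ty": 0,"tz": 0,"wx": 0,"wy": 0,"wz": 0,"gripper": 0.5},
    {"tx": 0,"ty": 0,"tz": 0,"wx": 0,"wy": 0,"wz": 0,"gripper": 1},
    {"tx": 0,"ty": 0,"tz": 0,"wx": 0,"wy": 0,"wz": 0,"gripper": 1},
    {"tx": 0,"ty": 0,"tz": 0,"wx": 0,"wy": 0,"wz": 0,"gripper": 1},
    {"tx": 0,"ty": 0,"tz": 0,"wx": 0,"wy": 0,"wz": 0,"gripper": 1},
  ],
)

```text
time: 5.8
position: [0.4844, 0.0199, 0.1049]
tool_rot: [[-0.041, -0.999, 0.001], [-0.999, 0.041, -0.0], [0.0, -0.001, -1.0]]
force: [-0.2, 0.7, 6.5]
opening: 0.0472
finger_force: 61.4
```

apply_moves(
  motion=[
    {"tx": 0,"ty": 0,"tz": -0.03,"wx": 0,"wy": 0,"wz": 0,"gripper": 1},
    {"tx": 0,"ty": 0,"tz": -0.06,"wx": 0,"wy": 0,"wz": 0,"gripper": 1},
    {"tx": 0,"ty": 0,"tz": -0.1,"wx": 0,"wy": 0,"wz": 0,"gripper": 1},
    {"tx": 0,"ty": 0,"tz": -0.1,"wx": 0,"wy": 0,"wz": 0,"gripper": 1},
    {"tx": 0,"ty": 0,"tz": -0.1,"wx": 0,"wy": 0,"wz": 0,"gripper": 1},
    {"tx": 0,"ty": 0,"tz": -0.15,"wx": 0,"wy": 0,"wz": 0,"gripper": 1},
    {"tx": 0,"ty": 0,"tz": -0.15,"wx": 0,"wy": 0,"wz": 0,"gripper": 1},
    {"tx": 0,"ty": 0,"tz": -0.15,"wx": 0,"wy": 0,"wz": 0,"gripper": 1},
    {"tx": 0,"ty": 0,"tz": -0.15,"wx": 0,"wy": 0,"wz": 0,"gripper": 1},
    {"tx": 0,"ty": 0,"tz": -0.15,"wx": 0,"wy": 0,"wz": 0,"gripper": 1},
    {"tx": 0,"ty": 0,"tz": -0.1,"wx": 0,"wy": 0,"wz": 0,"gripper": 1},
    {"tx": 0,"ty": 0,"tz": 0,"wx": 0,"wy": 0,"wz": 0,"gripper": 1},
  ],
)

```text
time: 7.0
position: [0.4846, 0.0198, 0.2925]
tool_rot: [[-0.041, -0.999, 0.003], [-0.999, 0.041, -0.0], [0.0, -0.004, -1.0]]
force: [0.8, 0.5, -1.5]
opening: 0.0474
finger_force: 62.1
```

```bash
python3 - <<'E'
from h import *
st(); o=get_obs()
p,d,W=cloud('wrist'); np.savez('wr2',p=p,d=d,W=W); b,_=camera('side')
cv2.imwrite('pics/l1.png',np.vstack([cv2.resize(p[:230],(500,180)),cv2.resize(b[60:240,250:400],(500,420))])[...,::-1])
E
```

```text
7.0 p [0.4846 0.0198 0.2925] F [ 0.8  0.5 -1.5] op 0.0474 ff 62.07342267036438 j [ -7.6   7.6   0.8  83.    0.  -95.2]
[[-0.041, -0.999, 0.003], [-0.999, 0.041, -0.0], [0.0, -0.004, -1.0]]
```

View pics/l1.png

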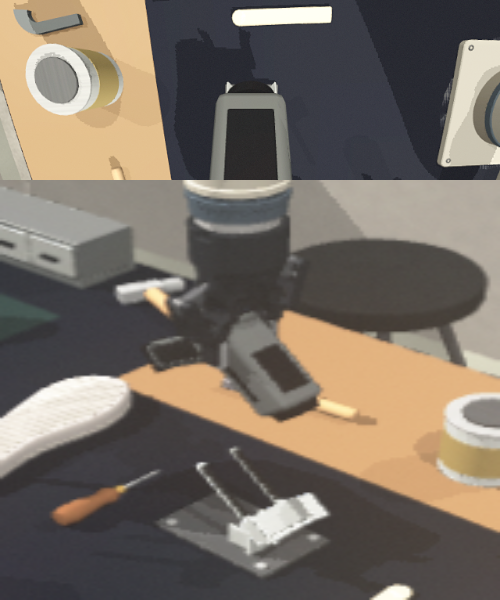

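```bash
cat >> h.py <<'E'
def topplane(W,box,P,R):
    v0,v1,u0,u1=box
    Q=(W[v0:v1,u0:u1].reshape(-1,3)-P)@R; Q=Q[(Q[:,2]>-.06)&(Q[:,2]<.06)&(abs(Q[:,1])<.025)]
    best=None; rng=np.random.default_rng(0)
    for _ in range(300):
        a=Q[rng.choice(len(Q),3,False)]; n=np.cross(a[1]-a[0],a[2]-a[0]); n/=np.linalg.norm(n)+1e-12
        k=abs((Q-a[0])@n)<.002
        if best is None or k.sum()>best.sum(): best=k
    q=Q[best]; c=q.mean(0); n=np.linalg.svd(q-c)[2][2]; n*=-np.sign(n[2])
    print('tool-frame top plane: n',n.round(3),'c',c.round(4),'pitch',np.degrees(np.arctan2(n[0],-n[2])).round(2),'n',len(q),len(Q),'offset',(c@n).round(4))
    return n,c
E
python3 - <<'E'
from h import *
o=get_obs(); W=np.load('wr2.npz')['W']; P=np.array(o['position']); R=np.array(o['tool_rot'])
n,c=topplane(W,(128,228,285,370),P,R)
# reference: seated plane
W=np.load('wr.npz')['W']; topplane(W,(24,112,222,284),np.array([.4844,.0199,.1049]),Rg(177.6))
E
```

```text
tool-frame top plane: n [ 0.718  0.037 -0.695] c [ 0.0476  0.0012 -0.0064] pitch 45.9 n 7990 8334 offset 0.0386
tool-frame top plane: n [ 0.699  0.015 -0.715] c [ 0.0302  0.0014 -0.0206] pitch 44.34 n 4690 5113 offset 0.0359
```

```bash
cat >> h.py <<'E'
F=np.array([.601,-.339,.118]); LT=np.array([.065,0,.0464])
RM=Rg(54)@Ro.from_euler('y',-45.5,degrees=True).as_matrix(); PM=F-RM@LT
E
python3 - <<'E'
from h import *
print(PM,RM.round(2).tolist()); plan(PM+[0,0,.09],Rg(54)); plan(PM+[0,0,.09],Rg(54)); print('wy',-45.5/60)
E
```

```text
[ 0.61108382 -0.34632632  0.19688347] [[-0.57, 0.59, 0.58], [0.41, 0.81, -0.42], [-0.71, 0.0, -0.7]]
shift total [ 2.4049 -0.9471  0.0208] rows>= 8.0 | turn total [ 0.0000e+00 -1.0000e-04  2.0609e+00] rows>= 15.0
shift total [ 2.4049 -0.9471  0.0208] rows>= 8.0 | turn total [ 0.0000e+00 -1.0000e-04  2.0609e+00] rows>= 15.0
wy -0.7583333333333333
```

apply_moves(
  motion=[
    {"tx": 0.12,"ty": -0.05,"tz": 0,"wx": 0,"wy": 0,"wz": 0,"gripper": 1},
    {"tx": 0.2,"ty": -0.08,"tz": 0,"wx": 0,"wy": 0,"wz": 0,"gripper": 1},
    {"tx": 0.22,"ty": -0.087,"tz": 0,"wx": 0,"wy": 0,"wz": 0,"gripper": 1},
    {"tx": 0.22,"ty": -0.087,"tz": 0,"wx": 0,"wy": 0,"wz": 0,"gripper": 1},
    {"tx": 0.22,"ty": -0.087,"tz": 0,"wx": 0,"wy": 0,"wz": 0,"gripper": 1},
    {"tx": 0.22,"ty": -0.087,"tz": 0,"wx": 0,"wy": 0,"wz": 0,"gripper": 1},
    {"tx": 0.22,"ty": -0.087,"tz": 0,"wx": 0,"wy": 0,"wz": 0,"gripper": 1},
    {"tx": 0.22,"ty": -0.087,"tz": 0,"wx": 0,"wy": 0,"wz": 0,"gripper": 1},
    {"tx": 0.22,"ty": -0.087,"tz": 0,"wx": 0,"wy": 0,"wz": 0,"gripper": 1},
    {"tx": 0.22,"ty": -0.087,"tz": 0,"wx": 0,"wy": 0,"wz": 0,"gripper": 1},
    {"tx": 0.2,"ty": -0.07,"tz": 0.01,"wx": 0,"wy": 0,"wz": 0,"gripper": 1},
    {"tx": 0.125,"ty": -0.051,"tz": 0.01,"wx": 0,"wy": 0,"wz": 0,"gripper": 1},
  ],
)

```text
time: 8.3
position: [0.6112, -0.3486, 0.2847]
tool_rot: [[-0.042, -0.999, -0.003], [-0.999, 0.042, 0.002], [-0.001, 0.003, -1.0]]
force: [-0.2, 1.2, -2.5]
opening: 0.0473
finger_force: 62.1
```

apply_moves(
  motion=[
    {"tx": 0,"ty": 0,"tz": 0,"wx": 0,"wy": 0,"wz": 0.081,"gripper": 1},
    {"tx": 0,"ty": 0,"tz": 0,"wx": 0,"wy": 0,"wz": 0.12,"gripper": 1},
    {"tx": 0,"ty": 0,"tz": 0,"wx": 0,"wy": 0,"wz": 0.12,"gripper": 1},
    {"tx": 0,"ty": 0,"tz": 0,"wx": 0,"wy": 0,"wz": 0.12,"gripper": 1},
    {"tx": 0,"ty": 0,"tz": 0,"wx": 0,"wy": 0,"wz": 0.12,"gripper": 1},
    {"tx": 0,"ty": 0,"tz": 0,"wx": 0,"wy": 0,"wz": 0.12,"gripper": 1},
    {"tx": 0,"ty": 0,"tz": 0,"wx": 0,"wy": 0,"wz": 0.12,"gripper": 1},
    {"tx": 0,"ty": 0,"tz": 0,"wx": 0,"wy": 0,"wz": 0.12,"gripper": 1},
    {"tx": 0,"ty": 0,"tz": 0,"wx": 0,"wy": 0,"wz": 0.12,"gripper": 1},
    {"tx": 0,"ty": 0,"tz": 0,"wx": 0,"wy": 0,"wz": 0.12,"gripper": 1},
    {"tx": 0,"ty": 0,"tz": 0,"wx": 0,"wy": 0,"wz": 0.12,"gripper": 1},
    {"tx": 0,"ty": 0,"tz": 0,"wx": 0,"wy": 0,"wz": 0.12,"gripper": 1},
  ],
)

```text
time: 9.5
position: [0.611, -0.3462, 0.2855]
tool_rot: [[-0.998, -0.057, -0.002], [-0.057, 0.998, 0.002], [0.002, 0.002, -1.0]]
force: [0.0, -0.6, -2.7]
opening: 0.0476
finger_force: 62.3
```

apply_moves(
  motion=[
    {"tx": 0,"ty": 0,"tz": 0,"wx": 0,"wy": 0,"wz": 0.12,"gripper": 1},
    {"tx": 0,"ty": 0,"tz": 0,"wx": 0,"wy": 0,"wz": 0.12,"gripper": 1},
    {"tx": 0,"ty": 0,"tz": 0,"wx": 0,"wy": 0,"wz": 0.12,"gripper": 1},
    {"tx": 0,"ty": 0,"tz": 0,"wx": 0,"wy": 0,"wz": 0.12,"gripper": 1},
    {"tx": 0,"ty": 0,"tz": 0,"wx": 0,"wy": 0,"wz": 0.12,"gripper": 1},
    {"tx": 0,"ty": 0,"tz": 0,"wx": 0,"wy": 0,"wz": 0.06,"gripper": 1},
    {"tx": 0,"ty": 0,"tz": 0,"wx": 0,"wy": 0,"wz": 0,"gripper": 1},
  ],
)

```text
time: 10.2
position: [0.611, -0.3462, 0.2857]
tool_rot: [[-0.808, 0.589, -0.002], [0.589, 0.808, 0.001], [0.002, 0.0, -1.0]]
force: [-0.0, -0.1, -3.4]
opening: 0.0475
finger_force: 62.3
```

```bash
python3 - <<'E'
from h import *
st(); plan(PM+[0,0,.09],RM)
E
```

```text
10.2 p [ 0.611  -0.3462  0.2857] F [-0.  -0.1 -3.4] op 0.0475 ff 62.28375434875488 j [-36.4  31.2  34.8  93.7   0.   -0.3]
[[-0.808, 0.589, -0.002], [0.589, 0.808, 0.001], [0.002, 0.0, -1.0]]
shift total [-0.0007 -0.0004 -0.008 ] rows>= 1.0 | turn total [-3.000e-04 -7.606e-01 -9.000e-04] rows>= 6.0
```

apply_moves(
  motion=[
    {"tx": 0,"ty": 0,"tz": 0,"wx": 0,"wy": -0.06,"wz": 0,"gripper": 1},
    {"tx": 0,"ty": 0,"tz": 0,"wx": 0,"wy": -0.1,"wz": 0,"gripper": 1},
    {"tx": 0,"ty": 0,"tz": 0,"wx": 0,"wy": -0.1,"wz": 0,"gripper": 1},
    {"tx": 0,"ty": 0,"tz": 0,"wx": 0,"wy": -0.1,"wz": 0,"gripper": 1},
    {"tx": 0,"ty": 0,"tz": 0,"wx": 0,"wy": -0.1,"wz": 0,"gripper": 1},
    {"tx": 0,"ty": 0,"tz": 0,"wx": 0,"wy": -0.1,"wz": 0,"gripper": 1},
    {"tx": 0,"ty": 0,"tz": 0,"wx": 0,"wy": -0.1,"wz": 0,"gripper": 1},
    {"tx": 0,"ty": 0,"tz": 0,"wx": 0,"wy": -0.1,"wz": 0,"gripper": 1},
    {"tx": 0,"ty": 0,"tz": 0,"wx": 0,"wy": 0,"wz": 0,"gripper": 1},
  ],
)

```text
time: 11.1
position: [0.6078, -0.3435, 0.282]
tool_rot: [[-0.571, 0.586, 0.575], [0.412, 0.81, -0.417], [-0.71, -0.001, -0.704]]
force: [-1.1, 0.5, -2.5]
opening: 0.0474
finger_force: 62.4
```

apply_moves(
  motion=[
    {"tx": 0.05,"ty": 0,"tz": 0.05,"wx": 0,"wy": 0,"wz": 0,"gripper": 1},
    {"tx": 0.07,"ty": 0,"tz": 0.07,"wx": 0,"wy": 0,"wz": 0,"gripper": 1},
    {"tx": 0.07,"ty": 0,"tz": 0.07,"wx": 0,"wy": 0,"wz": 0,"gripper": 1},
    {"tx": 0.07,"ty": 0,"tz": 0.07,"wx": 0,"wy": 0,"wz": 0,"gripper": 1},
    {"tx": 0.05,"ty": 0,"tz": 0.05,"wx": 0,"wy": 0,"wz": 0,"gripper": 1},
    {"tx": 0,"ty": 0,"tz": 0,"wx": 0,"wy": 0,"wz": 0,"gripper": 1},
  ],
)

```text
time: 11.7
position: [0.612, -0.3471, 0.2193]
tool_rot: [[-0.569, 0.588, 0.576], [0.413, 0.809, -0.418], [-0.712, -0.0, -0.703]]
force: [-0.3, 0.4, -2.0]
opening: 0.0477
finger_force: 62.4
```

```bash
python3 - <<'E'
from h import *
st(); plan(PM,RM); o=get_obs()
p,d,W=cloud('wrist'); a=p
n,c=topplane(W,(128,228,285,370),np.array(o['position']),np.array(o['tool_rot']))
print('top normal world',(np.array(o['tool_rot'])@n).round(3))
p,d,W=cloud('side'); np.savez('s3',p=p,d=d,W=W)
t,_=camera('top')
cv2.imwrite('pics/m1.png',np.vstack([np.hstack([cv2.resize(a,(384,240)),cv2.resize(t[110:260,380:540],(256,240))]),cv2.resize(p[150:330,340:660],(640,360))])[...,::-1])
E
```

```text
11.7 p [ 0.612  -0.3471  0.2193] F [-0.3  0.4 -2. ] op 0.0477 ff 62.397565841674805 j [-36.5   7.4 -28.5   8.8   0.4  -0.4]
[[-0.569, 0.588, 0.576], [0.413, 0.809, -0.418], [-0.712, -0.0, -0.703]]
shift total [0.1122 0.0006 0.0992] rows>= 1.0 | turn total [-0.0002 -0.0023  0.0002] rows>= 1.0
tool-frame top plane: n [ 0.717  0.038 -0.696] c [ 0.048   0.0022 -0.0042] pitch 45.82 n 8014 8331 offset 0.0374
top normal world [-0.786  0.618 -0.021]
```

View pics/m1.png

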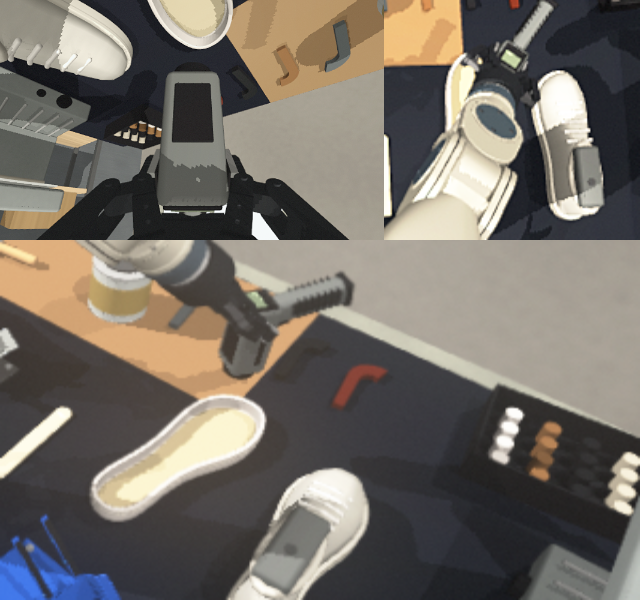

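The thermometer now hangs nose down over the forefoot, seen at about (245,375) in the side crop. I'll lower it the last 22 mm and check where the lens projects.

apply_moves(
  motion=[
    {"tx": 0.056,"ty": 0,"tz": 0.05,"wx": 0,"wy": 0,"wz": 0,"gripper": 1},
    {"tx": 0.056,"ty": 0,"tz": 0.05,"wx": 0,"wy": 0,"wz": 0,"gripper": 1},
    {"tx": 0,"ty": 0,"tz": 0,"wx": 0,"wy": 0,"wz": 0,"gripper": 1},
  ],
)

```text
time: 12.15
position: [0.6107, -0.346, 0.1982]
tool_rot: [[-0.567, 0.588, 0.577], [0.412, 0.809, -0.419], [-0.713, -0.0, -0.701]]
force: [-0.0, 1.3, -2.5]
opening: 0.0475
finger_force: 62.4
```

```bash
python3 - <<'E'
from h import *
st(); plan(PM,RM)
m=camera_model('side'); p,d,W=cloud('side')
def px(X):
    c=(np.array(m['view'])@np.r_[X,1])[:3]; x,y=c[:2]/c[2]; f=1+m['k1']*(x*x+y*y); M=np.array(m['mtx']); return M[0,0]*x*f+M[0,2],M[1,1]*y*f+M[1,2]
s=6; u0,v0=420,170
img=cv2.resize(p[v0:v0+95,u0:u0+110],None,fx=s,fy=s,interpolation=cv2.INTER_CUBIC)[...,::-1].copy()
for X,col in ((F,(0,0,255)),(F-[0,0,.11],(0,255,0)),(F+[0,0,.093],(255,0,0))):
    u,v=px(X); cv2.circle(img,(int((u-u0+.5)*s),int((v-v0+.5)*s)),4,col,-1); print(u,v)
cv2.imwrite('pics/m2.png',img)
k=(abs(W[...,0]-.601)<.05)&(abs(W[...,1]+.339)<.05)&(W[...,2]>.06)&(W[...,2]<.17)
Q=W[k]; 
for z in (.11,.12,.13,.14,.15):
    q=Q[abs(Q[:,2]-z)<.004]; print(z,len(q),q.min(0).round(3) if len(q) else '',q.max(0).round(3) if len(q) else '')
E
```

```text
12.15 p [ 0.6107 -0.346   0.1982] F [-0.   1.3 -2.5] op 0.0475 ff 62.396568059921265 j [-36.5   8.5 -30.9   5.1   0.4  -0.4]
[[-0.567, 0.588, 0.577], [0.412, 0.809, -0.419], [-0.713, -0.0, -0.701]]
shift total [ 0.0039 -0.0003  0.009 ] rows>= 1.0 | turn total [-0.0001  0.0002  0.    ] rows>= 1.0
449.0040696061038 220.4905132785329
440.96656942463085 246.51424774409497
456.6412741192013 195.51375338375564
0.11 0  
0.12 13 [ 0.58  -0.357  0.119] [ 0.599 -0.327  0.124]
0.13 17 [ 0.574 -0.357  0.126] [ 0.59  -0.318  0.133]
0.14 44 [ 0.569 -0.367  0.136] [ 0.6   -0.31   0.144]
0.15 42 [ 0.57  -0.367  0.147] [ 0.603 -0.31   0.154]
```

View pics/m2.png

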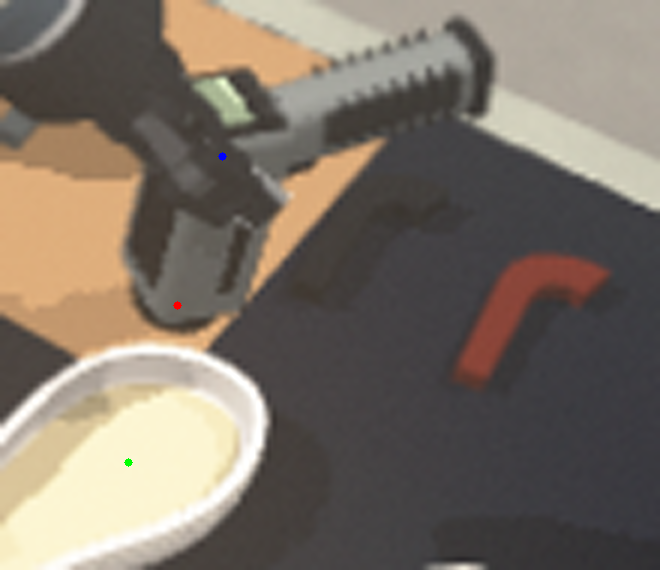

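The projected lens point (red) falls at the centre of the nose tip, and the green target sits mid-forefoot. I'll hold it here for about 4 s.

apply_moves(
  motion=[
    {"tx": 0,"ty": 0,"tz": 0,"wx": 0,"wy": 0,"wz": 0,"gripper": 1},
    {"tx": 0,"ty": 0,"tz": 0,"wx": 0,"wy": 0,"wz": 0,"gripper": 1},
    {"tx": 0,"ty": 0,"tz": 0,"wx": 0,"wy": 0,"wz": 0,"gripper": 1},
    {"tx": 0,"ty": 0,"tz": 0,"wx": 0,"wy": 0,"wz": 0,"gripper": 1},
    {"tx": 0,"ty": 0,"tz": 0,"wx": 0,"wy": 0,"wz": 0,"gripper": 1},
    {"tx": 0,"ty": 0,"tz": 0,"wx": 0,"wy": 0,"wz": 0,"gripper": 1},
    {"tx": 0,"ty": 0,"tz": 0,"wx": 0,"wy": 0,"wz": 0,"gripper": 1},
    {"tx": 0,"ty": 0,"tz": 0,"wx": 0,"wy": 0,"wz": 0,"gripper": 1},
    {"tx": 0,"ty": 0,"tz": 0,"wx": 0,"wy": 0,"wz": 0,"gripper": 1},
    {"tx": 0,"ty": 0,"tz": 0,"wx": 0,"wy": 0,"wz": 0,"gripper": 1},
    {"tx": 0,"ty": 0,"tz": 0,"wx": 0,"wy": 0,"wz": 0,"gripper": 1},
    {"tx": 0,"ty": 0,"tz": 0,"wx": 0,"wy": 0,"wz": 0,"gripper": 1},
  ],
)

```text
time: 13.4
position: [0.6109, -0.3462, 0.1989]
tool_rot: [[-0.566, 0.588, 0.578], [0.411, 0.809, -0.42], [-0.714, -0.0, -0.7]]
force: [-0.1, -0.3, -2.1]
opening: 0.047
finger_force: 62.4
```

apply_moves(
  motion=[
    {"tx": 0,"ty": 0,"tz": 0,"wx": 0,"wy": 0,"wz": 0,"gripper": 1},
    {"tx": 0,"ty": 0,"tz": 0,"wx": 0,"wy": 0,"wz": 0,"gripper": 1},
    {"tx": 0,"ty": 0,"tz": 0,"wx": 0,"wy": 0,"wz": 0,"gripper": 1},
    {"tx": 0,"ty": 0,"tz": 0,"wx": 0,"wy": 0,"wz": 0,"gripper": 1},
    {"tx": 0,"ty": 0,"tz": 0,"wx": 0,"wy": 0,"wz": 0,"gripper": 1},
    {"tx": 0,"ty": 0,"tz": 0,"wx": 0,"wy": 0,"wz": 0,"gripper": 1},
    {"tx": 0,"ty": 0,"tz": 0,"wx": 0,"wy": 0,"wz": 0,"gripper": 1},
    {"tx": 0,"ty": 0,"tz": 0,"wx": 0,"wy": 0,"wz": 0,"gripper": 1},
    {"tx": 0,"ty": 0,"tz": 0,"wx": 0,"wy": 0,"wz": 0,"gripper": 1},
    {"tx": 0,"ty": 0,"tz": 0,"wx": 0,"wy": 0,"wz": 0,"gripper": 1},
    {"tx": 0,"ty": 0,"tz": 0,"wx": 0,"wy": 0,"wz": 0,"gripper": 1},
    {"tx": 0,"ty": 0,"tz": 0,"wx": 0,"wy": 0,"wz": 0,"gripper": 1},
  ],
)

```text
time: 14.6
position: [0.611, -0.3462, 0.199]
tool_rot: [[-0.566, 0.588, 0.578], [0.411, 0.809, -0.42], [-0.714, -0.0, -0.7]]
force: [-0.1, -0.4, -1.9]
opening: 0.0473
finger_force: 62.4
```

apply_moves(
  motion=[
    {"tx": 0,"ty": 0,"tz": 0,"wx": 0,"wy": 0,"wz": 0,"gripper": 1},
    {"tx": 0,"ty": 0,"tz": 0,"wx": 0,"wy": 0,"wz": 0,"gripper": 1},
    {"tx": 0,"ty": 0,"tz": 0,"wx": 0,"wy": 0,"wz": 0,"gripper": 1},
    {"tx": 0,"ty": 0,"tz": 0,"wx": 0,"wy": 0,"wz": 0,"gripper": 1},
    {"tx": 0,"ty": 0,"tz": 0,"wx": 0,"wy": 0,"wz": 0,"gripper": 1},
    {"tx": 0,"ty": 0,"tz": 0,"wx": 0,"wy": 0,"wz": 0,"gripper": 1},
    {"tx": 0,"ty": 0,"tz": 0,"wx": 0,"wy": 0,"wz": 0,"gripper": 1},
    {"tx": 0,"ty": 0,"tz": 0,"wx": 0,"wy": 0,"wz": 0,"gripper": 1},
    {"tx": 0,"ty": 0,"tz": 0,"wx": 0,"wy": 0,"wz": 0,"gripper": 1},
    {"tx": 0,"ty": 0,"tz": 0,"wx": 0,"wy": 0,"wz": 0,"gripper": 1},
    {"tx": 0,"ty": 0,"tz": 0,"wx": 0,"wy": 0,"wz": 0,"gripper": 1},
    {"tx": 0,"ty": 0,"tz": 0,"wx": 0,"wy": 0,"wz": 0,"gripper": 1},
  ],
)

```text
time: 15.8
position: [0.6109, -0.3462, 0.1989]
tool_rot: [[-0.566, 0.588, 0.578], [0.411, 0.809, -0.42], [-0.714, -0.0, -0.7]]
force: [0.9, 0.1, -2.9]
opening: 0.0474
finger_force: 62.4
```

```bash
python3 - <<'E'
from h import *
st(); plan(np.array(get_obs()['position'])+[0,0,.095],np.eye(3))
E
```

```text
15.8 p [ 0.6109 -0.3462  0.1989] F [ 0.9  0.1 -2.9] op 0.0474 ff 62.396124601364136 j [-36.5   8.5 -30.8   5.1   0.4  -0.4]
[[-0.566, 0.588, 0.578], [0.411, 0.809, -0.42], [-0.714, -0.0, -0.7]]
shift total [-0.4525 -0.     -0.4432] rows>= 2.0 | turn total [-0.6986 -2.1495  0.2936] rows>= 16.0
```

apply_moves(
  motion=[
    {"tx": -0.04,"ty": 0,"tz": -0.04,"wx": 0,"wy": 0,"wz": 0,"gripper": 1},
    {"tx": -0.08,"ty": 0,"tz": -0.08,"wx": 0,"wy": 0,"wz": 0,"gripper": 1},
    {"tx": -0.1,"ty": 0,"tz": -0.1,"wx": 0,"wy": 0,"wz": 0,"gripper": 1},
    {"tx": -0.1,"ty": 0,"tz": -0.1,"wx": 0,"wy": 0,"wz": 0,"gripper": 1},
    {"tx": -0.09,"ty": 0,"tz": -0.08,"wx": 0,"wy": 0,"wz": 0,"gripper": 1},
    {"tx": -0.05,"ty": 0,"tz": -0.04,"wx": 0,"wy": 0,"wz": 0,"gripper": 1},
  ],
)

```text
time: 16.4
position: [0.6123, -0.3471, 0.2976]
tool_rot: [[-0.564, 0.588, 0.58], [0.41, 0.809, -0.421], [-0.717, -0.0, -0.697]]
force: [0.1, -0.1, -1.3]
opening: 0.0476
finger_force: 62.4
```

apply_moves(
  motion=[
    {"tx": 0,"ty": 0,"tz": 0,"wx": 0,"wy": 0.06,"wz": 0,"gripper": 1},
    {"tx": 0,"ty": 0,"tz": 0,"wx": 0,"wy": 0.1,"wz": 0,"gripper": 1},
    {"tx": 0,"ty": 0,"tz": 0,"wx": 0,"wy": 0.1,"wz": 0,"gripper": 1},
    {"tx": 0,"ty": 0,"tz": 0,"wx": 0,"wy": 0.1,"wz": 0,"gripper": 1},
    {"tx": 0,"ty": 0,"tz": 0,"wx": 0,"wy": 0.1,"wz": 0,"gripper": 1},
    {"tx": 0,"ty": 0,"tz": 0,"wx": 0,"wy": 0.1,"wz": 0,"gripper": 1},
    {"tx": 0,"ty": 0,"tz": 0,"wx": 0,"wy": 0.1,"wz": 0,"gripper": 1},
    {"tx": 0,"ty": 0,"tz": 0,"wx": 0,"wy": 0.1,"wz": 0,"gripper": 1},
    {"tx": 0,"ty": 0,"tz": 0,"wx": 0,"wy": 0,"wz": 0,"gripper": 1},
  ],
)

```text
time: 17.3
position: [0.6134, -0.3485, 0.2902]
tool_rot: [[-0.809, 0.588, -0.006], [0.588, 0.809, 0.004], [0.007, -0.0, -1.0]]
force: [-0.7, -0.5, -3.7]
opening: 0.0476
finger_force: 62.3
```

apply_moves(
  motion=[
    {"tx": 0,"ty": 0,"tz": 0,"wx": 0,"wy": 0,"wz": -0.08,"gripper": 1},
    {"tx": 0,"ty": 0,"tz": 0,"wx": 0,"wy": 0,"wz": -0.12,"gripper": 1},
    {"tx": 0,"ty": 0,"tz": 0,"wx": 0,"wy": 0,"wz": -0.12,"gripper": 1},
    {"tx": 0,"ty": 0,"tz": 0,"wx": 0,"wy": 0,"wz": -0.12,"gripper": 1},
    {"tx": 0,"ty": 0,"tz": 0,"wx": 0,"wy": 0,"wz": -0.12,"gripper": 1},
    {"tx": 0,"ty": 0,"tz": 0,"wx": 0,"wy": 0,"wz": -0.12,"gripper": 1},
    {"tx": 0,"ty": 0,"tz": 0,"wx": 0,"wy": 0,"wz": -0.12,"gripper": 1},
    {"tx": 0,"ty": 0,"tz": 0,"wx": 0,"wy": 0,"wz": -0.12,"gripper": 1},
    {"tx": 0,"ty": 0,"tz": 0,"wx": 0,"wy": 0,"wz": -0.12,"gripper": 1},
    {"tx": 0,"ty": 0,"tz": 0,"wx": 0,"wy": 0,"wz": -0.12,"gripper": 1},
    {"tx": 0,"ty": 0,"tz": 0,"wx": 0,"wy": 0,"wz": -0.12,"gripper": 1},
    {"tx": 0,"ty": 0,"tz": 0,"wx": 0,"wy": 0,"wz": -0.12,"gripper": 1},
  ],
)

```text
time: 18.5
position: [0.6119, -0.3467, 0.2952]
tool_rot: [[-0.665, -0.747, 0.004], [-0.747, 0.665, -0.003], [-0.0, -0.005, -1.0]]
force: [-0.1, -0.7, -1.9]
opening: 0.0476
finger_force: 62.2
```

apply_moves(
  motion=[
    {"tx": 0,"ty": 0,"tz": 0,"wx": 0,"wy": 0,"wz": -0.12,"gripper": 1},
    {"tx": 0,"ty": 0,"tz": 0,"wx": 0,"wy": 0,"wz": -0.12,"gripper": 1},
    {"tx": 0,"ty": 0,"tz": 0,"wx": 0,"wy": 0,"wz": -0.12,"gripper": 1},
    {"tx": 0,"ty": 0,"tz": 0,"wx": 0,"wy": 0,"wz": -0.12,"gripper": 1},
    {"tx": 0,"ty": 0,"tz": 0,"wx": 0,"wy": 0,"wz": -0.12,"gripper": 1},
    {"tx": 0,"ty": 0,"tz": 0,"wx": 0,"wy": 0,"wz": -0.06,"gripper": 1},
    {"tx": 0,"ty": 0,"tz": 0,"wx": 0,"wy": 0,"wz": 0,"gripper": 1},
  ],
)

```text
time: 19.2
position: [0.6118, -0.3466, 0.2952]
tool_rot: [[-0.041, -0.999, 0.003], [-0.999, 0.041, -0.002], [0.002, -0.003, -1.0]]
force: [0.4, -0.4, -1.8]
opening: 0.047
finger_force: 62.2
```

```bash
python3 - <<'E'
from h import *
st(); plan([.4846,.0198,.2925],Rg(177.6))
E
```

```text
19.2 p [ 0.6118 -0.3466  0.2952] F [ 0.4 -0.4 -1.8] op 0.047 ff 62.236504554748535 j [ -36.4   31.1   36.1   94.7   -0.  -124. ]
[[-0.041, -0.999, 0.003], [-0.999, 0.041, -0.002], [0.002, -0.003, -1.0]]
shift total [-2.4062  0.9474  0.0097] rows>= 8.0 | turn total [-0.0031 -0.0021  0.0008] rows>= 1.0
```

apply_moves(
  motion=[
    {"tx": -0.12,"ty": 0.05,"tz": 0,"wx": -0.003,"wy": -0.002,"wz": 0,"gripper": 1},
    {"tx": -0.2,"ty": 0.08,"tz": 0,"wx": 0,"wy": 0,"wz": 0,"gripper": 1},
    {"tx": -0.22,"ty": 0.087,"tz": 0,"wx": 0,"wy": 0,"wz": 0,"gripper": 1},
    {"tx": -0.22,"ty": 0.087,"tz": 0,"wx": 0,"wy": 0,"wz": 0,"gripper": 1},
    {"tx": -0.22,"ty": 0.087,"tz": 0,"wx": 0,"wy": 0,"wz": 0,"gripper": 1},
    {"tx": -0.22,"ty": 0.087,"tz": 0,"wx": 0,"wy": 0,"wz": 0,"gripper": 1},
    {"tx": -0.22,"ty": 0.087,"tz": 0,"wx": 0,"wy": 0,"wz": 0,"gripper": 1},
    {"tx": -0.22,"ty": 0.087,"tz": 0,"wx": 0,"wy": 0,"wz": 0,"gripper": 1},
    {"tx": -0.22,"ty": 0.087,"tz": 0,"wx": 0,"wy": 0,"wz": 0,"gripper": 1},
    {"tx": -0.22,"ty": 0.087,"tz": 0,"wx": 0,"wy": 0,"wz": 0,"gripper": 1},
    {"tx": -0.2,"ty": 0.07,"tz": 0,"wx": 0,"wy": 0,"wz": 0,"gripper": 1},
    {"tx": -0.126,"ty": 0.051,"tz": 0,"wx": 0,"wy": 0,"wz": 0,"gripper": 1},
  ],
)

```text
time: 20.4
position: [0.4839, 0.0216, 0.296]
tool_rot: [[-0.043, -0.999, 0.001], [-0.999, 0.043, 0.002], [-0.002, -0.001, -1.0]]
force: [0.7, 0.0, -2.2]
opening: 0.0476
finger_force: 62.4
```

apply_moves(
  motion=[
    {"tx": 0,"ty": 0,"tz": 0,"wx": 0,"wy": 0,"wz": 0,"gripper": 1},
    {"tx": 0,"ty": 0,"tz": 0,"wx": 0,"wy": 0,"wz": 0,"gripper": 1},
  ],
)

```text
time: 20.6
position: [0.4848, 0.02, 0.2959]
tool_rot: [[-0.042, -0.999, -0.0], [-0.999, 0.042, 0.002], [-0.002, 0.0, -1.0]]
force: [0.8, 0.3, -1.9]
opening: 0.0473
finger_force: 62.4
```

```bash
python3 - <<'E'
from h import *
st(); o=get_obs(); plan([.4844,.0199,.1045],Rg(177.6))
p,d,W=cloud('wrist'); topplane(W,(128,228,285,370),np.array(o['position']),np.array(o['tool_rot']))
E
```

```text
20.6 p [0.4848 0.02   0.2959] F [ 0.8  0.3 -1.9] op 0.0473 ff 62.38301396369934 j [ -7.6   7.8   1.5  83.7   0.1 -95.2]
[[-0.042, -0.999, -0.0], [-0.999, 0.042, 0.002], [-0.002, 0.0, -1.0]]
shift total [0.0025 0.0021 1.2763] rows>= 4.0 | turn total [ 0.0004  0.0015 -0.0003] rows>= 1.0
tool-frame top plane: n [ 0.718  0.036 -0.696] c [ 0.0475  0.0018 -0.0039] pitch 45.89 n 7987 8345 offset 0.0369
```

apply_moves(
  motion=[
    {"tx": 0.0025,"ty": 0.002,"tz": 0.06,"wx": 0,"wy": 0.0015,"wz": 0,"gripper": 1},
    {"tx": 0,"ty": 0,"tz": 0.12,"wx": 0,"wy": 0,"wz": 0,"gripper": 1},
    {"tx": 0,"ty": 0,"tz": 0.12,"wx": 0,"wy": 0,"wz": 0,"gripper": 1},
    {"tx": 0,"ty": 0,"tz": 0.12,"wx": 0,"wy": 0,"wz": 0,"gripper": 1},
    {"tx": 0,"ty": 0,"tz": 0.12,"wx": 0,"wy": 0,"wz": 0,"gripper": 1},
    {"tx": 0,"ty": 0,"tz": 0.1,"wx": 0,"wy": 0,"wz": 0,"gripper": 1},
    {"tx": 0,"ty": 0,"tz": 0.1,"wx": 0,"wy": 0,"wz": 0,"gripper": 1},
    {"tx": 0,"ty": 0,"tz": 0.08,"wx": 0,"wy": 0,"wz": 0,"gripper": 1},
    {"tx": 0,"ty": 0,"tz": 0.06,"wx": 0,"wy": 0,"wz": 0,"gripper": 1},
    {"tx": 0,"ty": 0,"tz": 0.04,"wx": 0,"wy": 0,"wz": 0,"gripper": 1},
    {"tx": 0,"ty": 0,"tz": 0,"wx": 0,"wy": 0,"wz": 0,"gripper": 1},
  ],
)

```text
time: 21.75
position: [0.4841, 0.0193, 0.1569]
tool_rot: [[-0.042, -0.999, -0.004], [-0.999, 0.042, 0.001], [-0.001, 0.004, -1.0]]
force: [-0.2, 0.4, -2.7]
opening: 0.0473
finger_force: 62.4
```

```bash
python3 - <<'E'
from h import *
st(); plan([.4844,.0199,.1049],Rg(177.6))
E
```

```text
21.75 p [0.4841 0.0193 0.1569] F [-0.2  0.4 -2.7] op 0.0473 ff 62.3823881149292 j [ -7.7  10.7 -15.4  64.2   0.  -95.2]
[[-0.042, -0.999, -0.004], [-0.999, 0.042, 0.001], [-0.001, 0.004, -1.0]]
shift total [-0.0036 -0.0031  0.3468] rows>= 2.0 | turn total [ 0.0039  0.0006 -0.0004] rows>= 1.0
```

apply_moves(
  motion=[
    {"tx": 0,"ty": 0,"tz": 0.04,"wx": 0,"wy": 0,"wz": 0,"gripper": 1},
    {"tx": 0,"ty": 0,"tz": 0.05,"wx": 0,"wy": 0,"wz": 0,"gripper": 1},
    {"tx": 0,"ty": 0,"tz": 0.05,"wx": 0,"wy": 0,"wz": 0,"gripper": 1},
    {"tx": 0,"ty": 0,"tz": 0.05,"wx": 0,"wy": 0,"wz": 0,"gripper": 1},
    {"tx": 0,"ty": 0,"tz": 0.05,"wx": 0,"wy": 0,"wz": 0,"gripper": 1},
    {"tx": 0,"ty": 0,"tz": 0.04,"wx": 0,"wy": 0,"wz": 0,"gripper": 1},
    {"tx": 0,"ty": 0,"tz": 0.02,"wx": 0,"wy": 0,"wz": 0,"gripper": 1},
    {"tx": 0,"ty": 0,"tz": 0,"wx": 0,"wy": 0,"wz": 0,"gripper": 1},
  ],
)

```text
time: 22.55
position: [0.484, 0.0195, 0.1122]
tool_rot: [[-0.042, -0.999, -0.004], [-0.999, 0.042, 0.001], [-0.001, 0.004, -1.0]]
force: [-0.5, -0.0, -1.9]
opening: 0.0473
finger_force: 62.4
```

apply_moves(
  motion=[
    {"tx": 0,"ty": 0,"tz": 0.01,"wx": 0,"wy": 0,"wz": 0,"gripper": 1},
    {"tx": 0,"ty": 0,"tz": 0.01,"wx": 0,"wy": 0,"wz": 0,"gripper": 1},
    {"tx": 0,"ty": 0,"tz": 0,"wx": 0,"wy": 0,"wz": 0,"gripper": 1},
  ],
)

```text
time: 22.85
position: [0.4842, 0.0195, 0.1096]
tool_rot: [[-0.042, -0.999, -0.003], [-0.999, 0.042, 0.001], [-0.001, 0.003, -1.0]]
force: [-0.6, -0.4, -2.6]
opening: 0.0475
finger_force: 62.4
```

```bash
python3 - <<'E'
from h import *
st(); plan([.4844,.0199,.1049],Rg(177.6))
E
```

```text
22.85 p [0.4842 0.0195 0.1096] F [-0.6 -0.4 -2.6] op 0.0475 ff 62.38339304924011 j [ -7.6  12.7 -20.3  57.2   0.  -95.2]
[[-0.042, -0.999, -0.003], [-0.999, 0.042, 0.001], [-0.001, 0.003, -1.0]]
shift total [-0.0028 -0.0011  0.0313] rows>= 1.0 | turn total [ 0.0028  0.0005 -0.0001] rows>= 1.0
```

apply_moves(
  motion=[
    {"tx": -0.002,"ty": 0,"tz": 0.012,"wx": 0,"wy": 0,"wz": 0,"gripper": 1},
    {"tx": 0,"ty": 0,"tz": 0.01,"wx": 0,"wy": 0,"wz": 0,"gripper": 1},
    {"tx": 0,"ty": 0,"tz": 0.004,"wx": 0,"wy": 0,"wz": 0,"gripper": 1},
    {"tx": 0,"ty": 0,"tz": 0,"wx": 0,"wy": 0,"wz": 0,"gripper": 1},
  ],
)

```text
time: 23.25
position: [0.4841, 0.0198, 0.1056]
tool_rot: [[-0.042, -0.999, -0.003], [-0.999, 0.042, 0.001], [-0.001, 0.003, -1.0]]
force: [0.6, 0.0, -2.0]
opening: 0.0471
finger_force: 62.4
```

apply_moves(
  motion=[
    {"tx": 0,"ty": 0,"tz": 0.005,"wx": 0,"wy": 0,"wz": 0,"gripper": 1},
    {"tx": 0,"ty": 0,"tz": 0,"wx": 0,"wy": 0,"wz": 0,"gripper": 1},
  ],
)

```text
time: 23.45
position: [0.4842, 0.0198, 0.1049]
tool_rot: [[-0.042, -0.999, -0.003], [-0.999, 0.042, 0.001], [-0.001, 0.003, -1.0]]
force: [0.1, 0.3, -1.7]
opening: 0.0474
finger_force: 62.6
```

apply_moves(
  motion=[
    {"tx": 0,"ty": 0,"tz": 0.006,"wx": 0,"wy": 0,"wz": 0,"gripper": 1},
    {"tx": 0,"ty": 0,"tz": 0,"wx": 0,"wy": 0,"wz": 0,"gripper": 1},
  ],
)

```text
time: 23.65
position: [0.4842, 0.0199, 0.1049]
tool_rot: [[-0.042, -0.999, -0.002], [-0.999, 0.042, 0.001], [-0.001, 0.002, -1.0]]
force: [-3.2, 1.9, 7.4]
opening: 0.0472
finger_force: 63.4
```

apply_moves(
  motion=[
    {"tx": 0,"ty": 0,"tz": 0.006,"wx": 0,"wy": 0,"wz": 0,"gripper": 1},
    {"tx": 0,"ty": 0,"tz": 0,"wx": 0,"wy": 0,"wz": 0,"gripper": 1},
  ],
)

```text
time: 23.85
position: [0.4843, 0.0199, 0.1048]
tool_rot: [[-0.042, -0.999, -0.001], [-0.999, 0.042, 0.0], [-0.0, 0.001, -1.0]]
force: [-6.0, 2.0, 17.1]
opening: 0.0473
finger_force: 64.6
```

Contact comes at the same height as at the grasp, so it's seated. I'll ease off the pressure and open.

apply_moves(
  motion=[
    {"tx": 0,"ty": 0,"tz": -0.006,"wx": 0,"wy": 0,"wz": 0,"gripper": 1},
    {"tx": 0,"ty": 0,"tz": 0,"wx": 0,"wy": 0,"wz": 0,"gripper": 1},
    {"tx": 0,"ty": 0,"tz": 0,"wx": 0,"wy": 0,"wz": 0,"gripper": 0.0},
    {"tx": 0,"ty": 0,"tz": 0,"wx": 0,"wy": 0,"wz": 0,"gripper": -0.2},
    {"tx": 0,"ty": 0,"tz": 0,"wx": 0,"wy": 0,"wz": 0,"gripper": -0.4},
    {"tx": 0,"ty": 0,"tz": 0,"wx": 0,"wy": 0,"wz": 0,"gripper": -0.7},
    {"tx": 0,"ty": 0,"tz": 0,"wx": 0,"wy": 0,"wz": 0,"gripper": -1},
    {"tx": 0,"ty": 0,"tz": 0,"wx": 0,"wy": 0,"wz": 0,"gripper": -1},
    {"tx": 0,"ty": 0,"tz": 0,"wx": 0,"wy": 0,"wz": 0,"gripper": -1},
    {"tx": 0,"ty": 0,"tz": 0,"wx": 0,"wy": 0,"wz": 0,"gripper": -1},
  ],
)

```text
time: 24.85
position: [0.4842, 0.0198, 0.104]
tool_rot: [[-0.042, -0.999, -0.003], [-0.999, 0.042, 0.001], [-0.001, 0.003, -1.0]]
force: [-0.1, 0.0, 0.0]
opening: 0.0857
finger_force: 0.0
```

apply_moves(
  motion=[
    {"tx": 0,"ty": 0,"tz": -0.05,"wx": 0,"wy": 0,"wz": 0,"gripper": -1},
    {"tx": 0,"ty": 0,"tz": -0.1,"wx": 0,"wy": 0,"wz": 0,"gripper": -1},
    {"tx": 0,"ty": 0,"tz": -0.15,"wx": 0,"wy": 0,"wz": 0,"gripper": -1},
    {"tx": 0,"ty": 0,"tz": -0.15,"wx": 0,"wy": 0,"wz": 0,"gripper": -1},
    {"tx": 0,"ty": 0,"tz": -0.15,"wx": 0,"wy": 0,"wz": 0,"gripper": -1},
    {"tx": 0,"ty": 0,"tz": -0.15,"wx": 0,"wy": 0,"wz": 0,"gripper": -1},
    {"tx": 0,"ty": 0,"tz": -0.15,"wx": 0,"wy": 0,"wz": 0,"gripper": -1},
    {"tx": -0.2,"ty": 0,"tz": 0,"wx": 0,"wy": 0,"wz": 0,"gripper": -1},
    {"tx": -0.2,"ty": 0.1,"tz": 0,"wx": 0,"wy": 0,"wz": 0,"gripper": -1},
    {"tx": -0.1,"ty": 0.2,"tz": 0,"wx": 0,"wy": 0,"wz": 0,"gripper": -1},
    {"tx": 0,"ty": 0.05,"tz": 0,"wx": 0,"wy": 0,"wz": 0,"gripper": -1},
    {"tx": 0,"ty": 0,"tz": 0,"wx": 0,"wy": 0,"wz": 0,"gripper": -1},
  ],
)

```text
time: 26.05
position: [0.4346, 0.0971, 0.2401]
tool_rot: [[-0.041, -0.999, -0.002], [-0.999, 0.041, 0.001], [-0.0, 0.002, -1.0]]
force: [0.8, -0.7, 0.3]
opening: 0.0857
finger_force: 0.0
```

```bash
python3 - <<'E'
from h import *
st()
p,d,W=cloud('wrist'); s,_=camera('side'); t,_=camera('top')
S=np.load('side.npz')['p']; T=np.load('top.npz')['p']
cv2.imwrite('pics/f1.png',np.vstack([np.hstack([p[::2,::2],t[::2,::2]]),np.hstack([cv2.resize(S[150:250,270:430],(320,200)),cv2.resize(s[150:250,270:430],(320,200))])])[...,::-1])
g=np.abs(s[225:320,375:520].astype(int)-S[225:320,375:520]).max(2); print('side diff soles region',(g>40).sum())
g=np.abs(s[155:235,280:350].astype(int)-S[155:235,280:350]).max(2); print('side diff cradle',(g>40).sum())
E
```

```text
26.05 p [0.4346 0.0971 0.2401] F [ 0.8 -0.7  0.3] op 0.0857 ff 0.0 j [  1.8   4.5 -10.4  75.2   0.  -85.9]
[[-0.041, -0.999, -0.002], [-0.999, 0.041, 0.001], [-0.0, 0.002, -1.0]]
side diff soles region 1189
side diff cradle 51
```

View pics/f1.png

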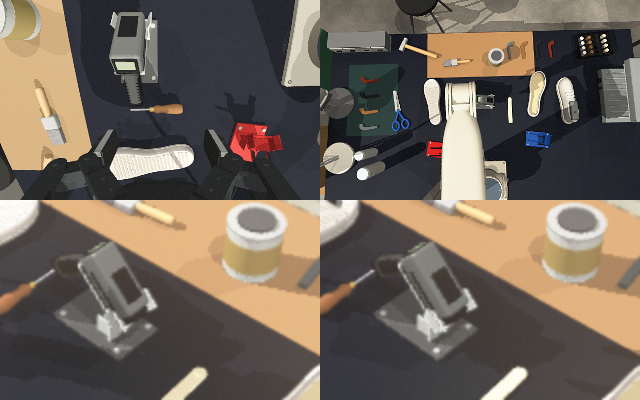

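The before and after crops (bottom row) match: the thermometer is seated as it was, and the gripper is clear. The differences around the sole appear to be the arm's shadow moving. Handing in.

```bash
python3 -c "
from plant import hand_in
print(hand_in())"
```

```text
the job is handed in; nothing more can be done
None
```

I held the thermometer about 11 cm above the forefoot, pointing straight down, for over 3 seconds. I then put it back in its cradle as it was, released it and handed the job in at about 26 s; the result wasn't shown to me.

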